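# Close the balance's draft shield and tare

### The job

A beaker stands on the pan of the precision balance, but the draft shield's top door and its right-hand door (on your right as you face the keypad) have been left open. Gently push both sliding doors fully shut with the fingertips, without gripping or slamming them, and only then press the wide tare key right down and let it go. Leave the beaker on the pan, the other keys and the glassware round about alone.

Things in the scene. Friction and masses are not known exactly. Their poses are not given: they have to be found in the camera images.
- balance: white laboratory balance, 383 long x 210 wide x 220 mm high (232 with the top grip), fixed. Origin: on the bench under the pan's centre. x points from the keypad end to the rear, y to the left as seen from the keypad end, z up. In this frame: low console x -208 to -100 mm, top at 46 mm; inclined display hood x -144 to -95, up to 69 mm; solid rear column x 80 to 172, 206 mm high.
- pan_top (a point): centre of the steel pan's upper face (80 mm across, 72 mm above the bench), inside the clear draft shield. In the balance's frame the shield spans x -93 to 80 mm, y -98 to 98 mm (without the side grips), with a fixed clear front pane at x -90 and top rails at 220 mm. Open doors slide back along the rear column.
- top_door (a joint): opening of the clear top door in m: 0 = fully shut against the front bar, up to 0.095 = slid back along the balance's +x. Starts 0.05 to 0.09 open, moves with about 1.5 N of friction plus 5 N per m/s, stays where it is left. Pane 4 mm thick, upper face 216 mm above the bench.
- top_grip (a point): black grip ridge standing up from the top door near its front edge: 14 mm (balance x) x 70 mm (balance y) x 16 mm high. Origin: centre of its underside, on the pane's upper face (216 mm above the bench); axes as the balance's. Push its rear face (+x, 7 mm from the origin) to shut the door.
- right_door (a joint): opening of the clear right-hand door (on the balance's -y side) in m: 0 = fully shut at the front, up to 0.095 = slid back along the balance's +x. It starts 0.05 to 0.09 open; friction as for the top door. Pane's outer face at y = -97.5 mm in the balance's frame, z 66 to 204 mm.
- right_grip (a point): black upright grip bar on the right-hand door near its front edge: 13 mm (balance x) x 28 mm (sticks out along -y) x 115 mm tall. Origin: middle of its top end, on the pane's outer face (204 mm above the bench); axes as the balance's; from there the bar reaches 28 mm along -y and 115 mm down. Push its rear face (+x, 6.5 mm from the origin) to shut the door.
- left_door (a joint): opening of the left-hand door (the mirror image, balance's +y side) in m; it is shut (0) at the start and must stay so.
- tare_key (a joint): travel of the tare key in m: 0 = up, 0.004 = right down. It springs back; 1 N starts it and about 4.7 N holds it right down.
- tare_face (a point): centre of the tare key's upper face: the wide white rectangular key in the middle of the keypad, 22 mm (balance x) x 56 mm (balance y), its face level and 51 mm above the bench, 5 mm proud of the console.
- power_key (a joint): travel of the small round key (16 mm across) 68 mm to the left of the tare key, 0 = up, 0.004 = down; not to be pressed.
- print_key (a joint): travel of the small round key (16 mm across) 68 mm to the right of the tare key, 0 = up, 0.004 = down; not to be pressed.
- beaker_mid (a point): centre, half-way up, of the loose glass beaker on the pan inside the shield, 50 mm across, 68 mm high, standing 72 mm above the bench; z axis up.
- bottle_mid (a point): centre, half-way up, of a loose brown reagent bottle right of the balance, 72 mm across, 190 mm high; z axis up.
- vial_mid (a point): centre, half-way up, of a loose capped sample vial left of the balance, 28 mm across, 58 mm high; z axis up.
- cup_mid (a point): centre, half-way up, of a loose empty glass beaker right of the keypad, 60 mm across, 80 mm high; z axis up.
Not all that is in view belongs to the job. Leave any black or brown look-alike of the part that bears beaker_mid alone.

How it is judged:
By the outcome, as a careful person would: the job done as asked, in the order asked, and still so for the second after the job is handed in, with the robot touching nothing.
It also fails if it takes over 48 s, if anything falls off the work surface, if the arm or the gripper's body presses on something with over 40 N, if the wrist force passes 120 N, or if a joint passes its speed limit or range.

### The arm

A 7-joint arm with a two-finger parallel gripper is mounted at the origin on the work surface. World frame = base frame: x ahead of the robot, y to its left, z up, the work surface at z = 0. Lengths are in m, angles in rad, forces in N, time in s.
With the tool pointing down it reaches from about 0.4 to 0.875 m from the base axis. Payload 19.3 kg.
Tool frame: the origin (TCP) lies midway between the tips of the shut fingers; the grasp point (between the pads) lies 19 mm behind it (ctrl.grip_point_offset is the distance from the TCP to the grasp point, in m); y points along the fingers, x is the direction in which the jaws open and shut, and the axes are right-handed (so a half turn about y gives the same grasp; the last joint's range is limited). The gripper opens to 85 mm and grips with 20 to 120 N. Pads are 22 mm wide; open, the fingers measure 114 mm over their backs; the gripper's body (76 mm by 85 mm) begins 54 mm behind the grasp point. The pads swing forward as they close: fully open they stand 13 mm farther back than shut.
Start: joints at [1.256, 0.521, -0.036, 1.599, 0.021, 1.021, -0.113], TCP at [0.151, -0.606, 0.231] pointing down, gripper open.
Joint ranges: [-2.91, 2.91], [-0.3, 2.13], [-1.5, 1.42], [0.17, 2.43], [-1.26, 4.41], [0.16, 1.93], [-2.52, 2.52]. Speed limits (rad/s): [1.89, 1.89, 2.39, 2.39, 3.01, 3.01, 3.01].

### API

Orientations are given as a unit quaternion [w, x, y, z].
In Python, from rig import ctrl gives the robot as it stands.
- The arm moves only by the tool play_rows, never from a script. Its argument "increments" is a list of rows, each an object of numbers: "gripper": the finger opening in cm, from 0 to 8.54; "x", "y", "z": the shift along the world's x, y, z in cm; "spin": the turn about the world's z in rad. In form: [{"gripper": .., "x": .., "y": .., "z": .., "spin": ..}, ...]. A call has 1 to 20 rows; each row shifts and turns the pose as measured when the row begins; what a row does not reach is not made up. A row lasts 1/12 s, in which the tool goes at most 41.7 mm and 7.16 degrees, less where a joint would pass 70% of its speed; a pose out of reach is approached as far as the arm can. A call is refused whole if a number of a shift passes 4.17 or a number of a turn 0.125, either way. A call with a gripper value outside its range is refused whole. The fingers move at their own pace and stop on an object; the grip force is fixed at half the most. Time passes only in rows, so rows that do not move let the fingers close. It gives the time, the measured TCP pose, the force and the opening at its end, in the units of the state.
- ctrl.observe(): the state, without advancing time (a new reading comes with each control period).
- ctrl.capture(name): name is "side" or "top" or "wrist"; returns a dict with "pixels" (420x560x3 uint8, red, green, blue), "intrinsics" (3x3 intrinsics, pixels), "k1" (the pictures are not rectified: a ray, as slopes to the right and down, at radius r is drawn at 1 + k1 r^2 times it, then the intrinsics apply), "rvec" (rotation vector, rad) and "tvec" (3), from world to camera coordinates, as OpenCV has them. Camera axes: x right, y down, z forward; pixel columns grow to the right and rows downward; lengths in m; the calibration is good to about 2 mm. A picture is of the moment at which its call begins. There is no depth.
- ctrl.hand_in(): hands the job in, once; it reports no verdict.
The state is a dict: "clock": time; "joint_positions": joint angles; "qd": joint speeds; "joint_efforts": joint torques, N m; "position": TCP position; "ee_rot": TCP orientation; "wrist_force": force on the tool from outside, world axes, zero at the start; "moment": the same for the moment, N m; "gripper_width": opening from 0.0 (shut) to 1.0 (fully open).
Only numpy, scipy, OpenCV 4.12 (cv2) and the standard library are available. Lean on these libraries where they do the work, as an engineer would, in place of code of your own. Each camera call takes 0.05 s, during which the arm holds its last target.

## Working session

There is one attempt and no reset: what is moved stays moved. The work goes in short steps, Python scripts to look and compute and a tool call to move; the robot and the scene stay as the last step left them, time stands still between calls to the robot, and variables do not carry over. Pictures are saved under pics/ and viewed, and the job is handed in when it is done.

Besides the shell and the picture viewer there is one more tool, called after "Emit:" as a command line: name --argument value ..., lists and objects as JSON in quotes. play_rows: Moves the arm, as the interface text tells. Its arguments: {"type":"object","properties":{"increments":{"type":"array","items":{"type":"object","properties":{"gripper":{"type":"number"},"x":{"type":"number"},"y":{"type":"number"},"z":{"type":"number"},"spin":{"type":"number"}}}}},"required":["increments"]}

```bash
mkdir -p pics; ls
python3 - <<'E'
from rig import ctrl
import cv2
print(ctrl.observe())
for n in ["side","top","wrist"]:
    c=ctrl.capture(n); cv2.imwrite(f"pics/{n}0.png",c["pixels"][:,:,::-1]); print(n,c["intrinsics"],c["k1"],c["rvec"],c["tvec"])
E
```

```text
pics
{'clock': 0.0, 'joint_positions': array([ 1.25581874,  0.52201963, -0.03628767,  1.59997679,  0.02120423,
        1.02108093, -0.11281632]), 'qd': array([ 0.0001866 , -0.00147668,  0.00071627,  0.00110117, -0.00098631,
        0.0011239 ,  0.00010158]), 'joint_efforts': array([ 2.61014893e-04, -9.27103615e+01,  1.98001519e+00, -3.69935381e+01,
        1.79228734e-02,  8.13302526e-03,  5.93361733e-05]), 'position': array([ 0.15132821, -0.60607637,  0.23073385]), 'ee_rot': array([ 0.55749906, -0.55707836,  0.43556162, -0.43490754]), 'wrist_force': array([-0.67244026, -0.18024746, -0.60562726]), 'moment': array([-0.01890693,  0.03531271, -0.00253379]), 'gripper_width': 0.9997946595052987}
side [[461.15163679   0.         285.83863448]
 [  0.         461.15163679 211.55071629]
 [  0.           0.           1.        ]] -0.02615557462746589 [ 0.91982996 -2.2717795   1.33115706] [0.42885839 0.35526257 0.72062679]
top [[453.42319833   0.         278.61760628]
 [  0.         453.42319833 215.34669931]
 [  0.           0.           1.        ]] -0.05292981800411687 [ 2.09866465 -2.14863055  0.17131745] [0.04202163 0.60118568 1.00330196]
wrist [[361.8643405    0.         282.42816273]
 [  0.         361.8643405  208.33228537]
 [  0.           0.           1.        ]] 0.011897840411915035 [-2.27331177  1.77573785  0.27953406] [-0.62385397 -0.04001262  0.37973856]
```

View pics/side0.png

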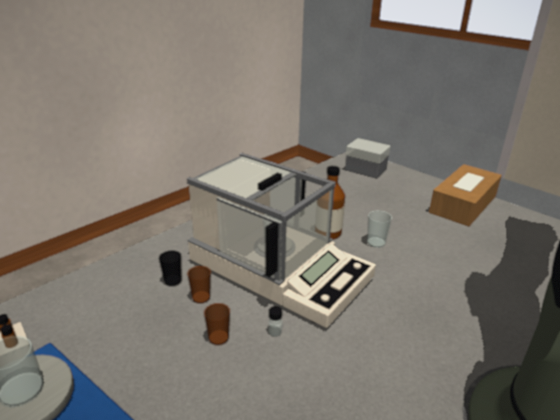

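View pics/top0.png

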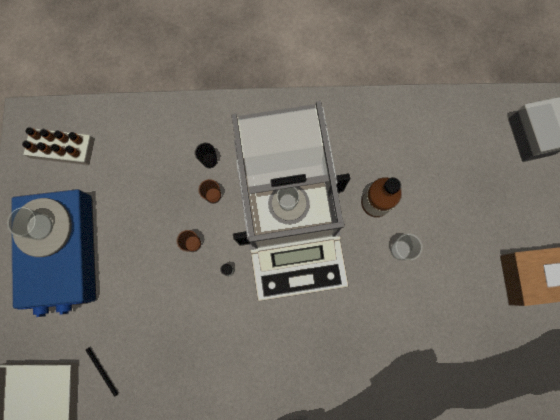

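View pics/wrist0.png

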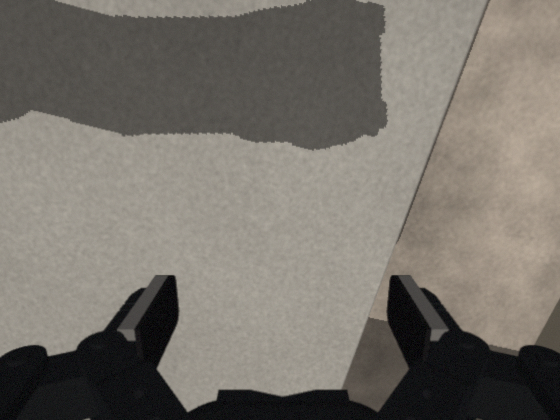

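The top picture shows the balance with its keypad facing the bottom: tare key (300,281), top grip (289,180), right grip (343,183) and left grip (240,238). The bottle is at (383,195) and the cup at (405,246). I'll enlarge this area.

```bash
cat > h.py <<'E'
import numpy as np, cv2
from rig import ctrl
def dist(c): return np.array([c["k1"],0,0,0,0],float)
def proj(c,P): return cv2.projectPoints(np.array(P,float).reshape(-1,1,3),np.array(c["rvec"],float),np.array(c["tvec"],float),np.array(c["intrinsics"]),dist(c))[0].reshape(-1,2)
def ray(c,uv):
    n=cv2.undistortPoints(np.array([[uv]],float),np.array(c["intrinsics"]),dist(c)).ravel()
    R=cv2.Rodrigues(np.array(c["rvec"],float))[0]; o=-R.T@np.array(c["tvec"]); return o,R.T@np.array([n[0],n[1],1])
def atz(c,uv,z):
    o,d=ray(c,uv); return o+d*(z-o[2])/d[2]
def crop(c,x0,y0,w,h,s,f):
    im=cv2.resize(c["pixels"][y0:y0+h,x0:x0+w,::-1],None,fx=s,fy=s,interpolation=cv2.INTER_CUBIC)
    for i in range(0,w,10): cv2.putText(im,str(x0+i),(i*s,8),0,.3,(0,0,255),1); cv2.line(im,(i*s,10),(i*s,14),(0,0,255),1)
    for i in range(0,h,10): cv2.putText(im,str(y0+i),(0,i*s+4),0,.3,(0,0,255),1)
    cv2.imwrite(f,im)
E
python3 - <<'E'
from h import *
c=ctrl.capture("top"); crop(c,225,95,130,100,6,"pics/t1.png"); crop(c,225,200,130,100,6,"pics/t2.png");
c=ctrl.capture("side"); crop(c,180,150,130,98,6,"pics/s1.png"); crop(c,260,170,130,98,6,"pics/s2.png")
crop(c,260,240,130,98,6,"pics/s3.png")
E
```

```text
(no output)
```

View pics/t1.png

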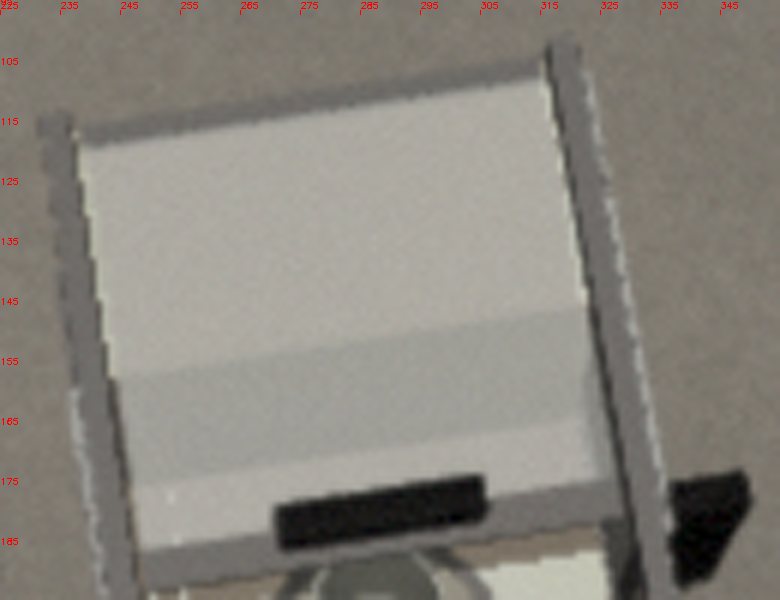

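View pics/t2.png

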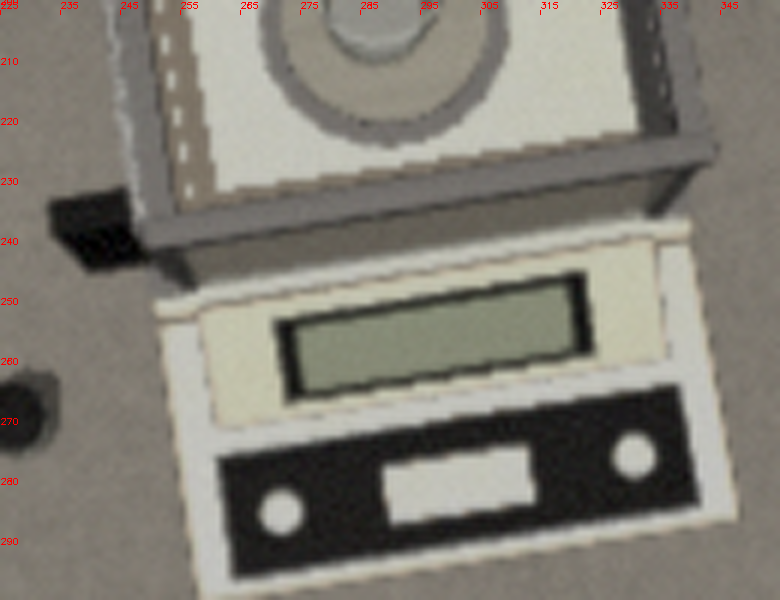

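View pics/s1.png

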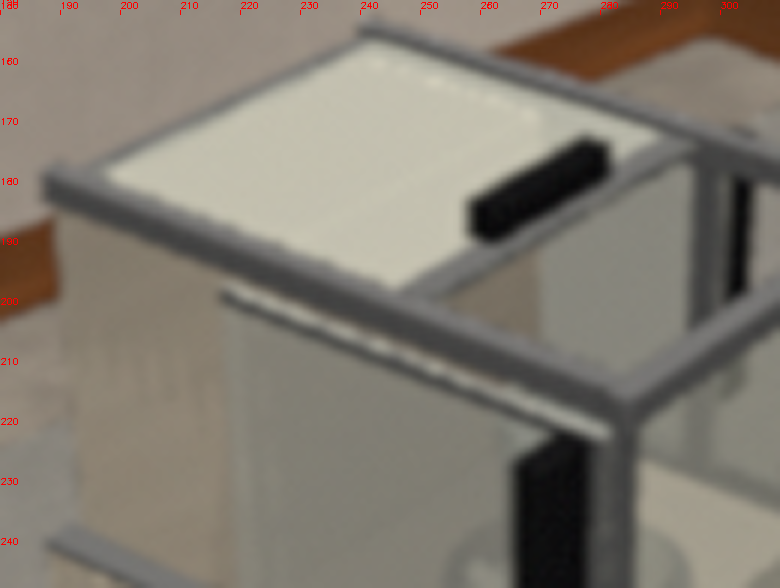

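View pics/s3.png

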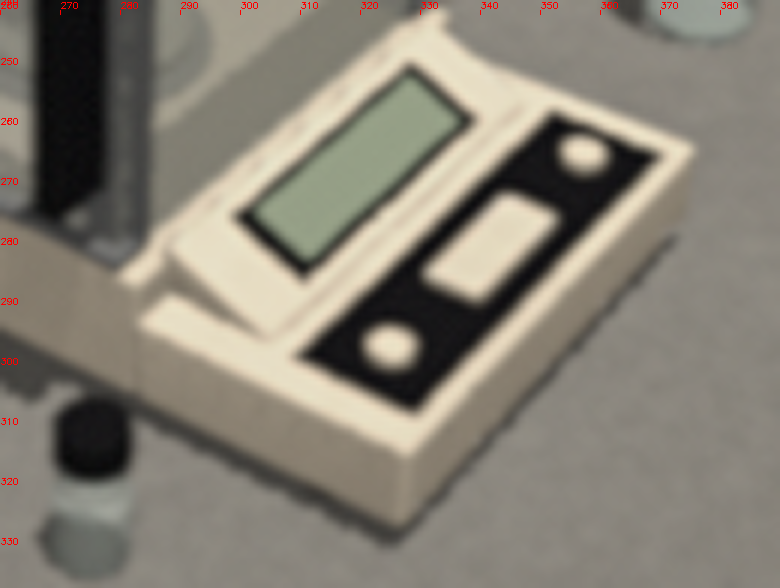

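Run:
```python
from h import *
from scipy.optimize import least_squares
T=ctrl.capture("top");S=ctrl.capture("side")
f=lambda x0,y0,x,y:(x0+(x+.5)/6-.5,y0+(y+.5)/6-.5)
t1=lambda x,y:f(225,95,x,y); t2=lambda x,y:f(225,200,x,y); s1=lambda x,y:f(180,150,x,y); s3=lambda x,y:f(260,240,x,y)
# balance coords as function of tx (tare x), og (top opening front grip x)
def pts(tx):
    return [(T,t2(281,513),(tx,.068,.051)),(T,t2(634,456),(tx,-.068,.051)),(T,t2(459,484),(tx,0,.051)),
     (T,t2(737,517),(-.208,-.105,.046)),(T,t2(205,598),(-.208,.105,.046)),(T,t2(712,150),(-.093,-.098,.22)),(T,t2(148,243),(-.093,.098,.22)),
     (S,s3(583,153),(tx,-.068,.051)),(S,s3(391,346),(tx,.068,.051)),(S,s3(491,246),(tx,0,.051)),(S,s3(695,150),(-.208,-.105,.046)),(S,s3(408,453),(-.208,.105,.046)),
     (S,s1(625,390),(-.093,.098,.22))]
def W(p,b):
    c,s=np.cos(p[2]),np.sin(p[2]); return np.array([p[0]+c*b[0]-s*b[1],p[1]+s*b[0]+c*b[1],b[2]])
def res(p,full=False):
    r=[proj(c,W(p,b))[0]-np.array(uv) for c,uv,b in pts(p[3])]
    return np.array(r) if full else np.ravel(r)
a=atz(T,t2(459,484),.051); print("tare",a)
# init yaw
d=atz(T,t2(281,513),.051)-atz(T,t2(634,456),.051); yaw=np.arctan2(d[1],d[0])-np.pi/2
print(np.linalg.norm(d),yaw)
s=least_squares(res,[a[0]+.17*np.cos(yaw),a[1]+.17*np.sin(yaw),yaw,-.18],loss='soft_l1'); p=s.x
print(p); print(res(p,True).round(1))
np.save("pose.npy",p)
inv=lambda w:(np.array([[np.cos(p[2]),np.sin(p[2])],[-np.sin(p[2]),np.cos(p[2])]])@(w[:2]-p[:2])).round(4)
# top grip top face z .232, corners t1 : rear left(274,507) rear right (482,474) front right(487,520) front left(281,550)
for q in [(274,507),(482,474),(487,515),(281,550)]: print("topgrip T",inv(atz(T,t1(*q),.232)))
for q in [(470,200),(586,136),(608,150),(492,215)]: print("topgrip S",inv(atz(S,s1(*q),.232)))
for q in [(672,483),(742,470),(750,500),(675,520)]: print("rgrip T",inv(atz(T,t1(*q),.204)))
for q in [(48,204),(128,190),(57,237)]: print("lgrip T",inv(atz(T,t2(*q),.204)))
for n,uv,z in [("bottlecap",(393,185),.19),("bottleedgeR",(401,191),.13),("cup rim",(408,245),.08),("cup base",(401,248),0.002),("vial top",(227,269),.058)]:
    w=atz(T,uv,z); print(n,w,inv(w))
for b in [(tx,0,.051) for tx in [p[3]]]: print(W(p,b))
```

```text
tare [ 0.45102748 -0.01993752  0.051     ]
0.13580326729984382 0.13542010055498732
[ 0.62849351  0.00334525  0.13192354 -0.18035264]
[[ 0.4  0.4]
 [ 0.5  0.6]
 [ 0.2  0.6]
 [ 1.2 -0. ]
 [-1.1  0.9]
 [ 3.4  0.9]
 [-2.2  1. ]
 [-0.2 -0.6]
 [-0.5 -0.7]
 [-0.2 -0.8]
 [-0.4 -1.6]
 [-1.3 -0.7]
 [-1.8  1.7]]
topgrip T [0.0191 0.035 ]
topgrip T [ 0.0194 -0.0338]
topgrip T [ 0.0055 -0.0332]
topgrip T [0.0045 0.0349]
topgrip S [0.0147 0.0353]
topgrip S [ 0.0146 -0.0315]
topgrip S [ 0.0013 -0.0269]
topgrip S [0.0016 0.0396]
rgrip T [ 0.0136 -0.0989]
rgrip T [ 0.0144 -0.123 ]
rgrip T [ 0.0037 -0.1238]
rgrip T [ 0.0008 -0.0976]
lgrip T [-0.0717  0.1253]
lgrip T [-0.0712  0.0985]
lgrip T [-0.0831  0.1238]
bottlecap [ 0.6349841  -0.20911187  0.19      ] [-0.0215 -0.2115]
bottleedgeR [ 0.63555499 -0.24059815  0.13      ] [-0.0251 -0.2428]
cup rim [ 0.52246967 -0.26110892  0.08      ] [-0.1399 -0.2482]
cup base [ 0.52367295 -0.26495459  0.002     ] [-0.1392 -0.2522]
vial top [0.47996658 0.14811836 0.058     ] [-0.1282  0.1631]
[ 0.44970802 -0.02037856  0.051     ]
```

Run:
```python
from h import *
c=ctrl.capture("top"); crop(c,325,165,110,100,7,"pics/t3.png")
c=ctrl.capture("side"); crop(c,290,150,110,100,7,"pics/s4.png")
```

```text
(no output)
```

View pics/t3.png

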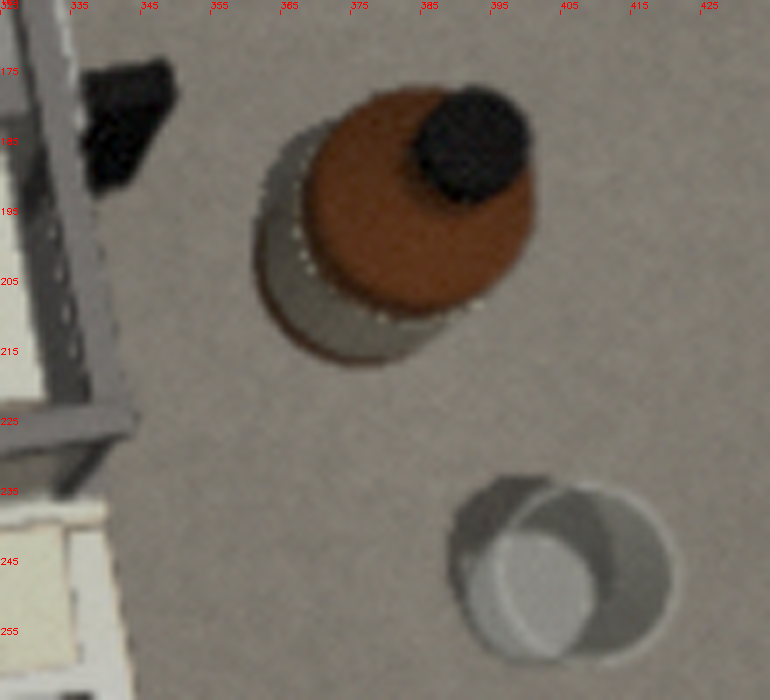

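View pics/s4.png

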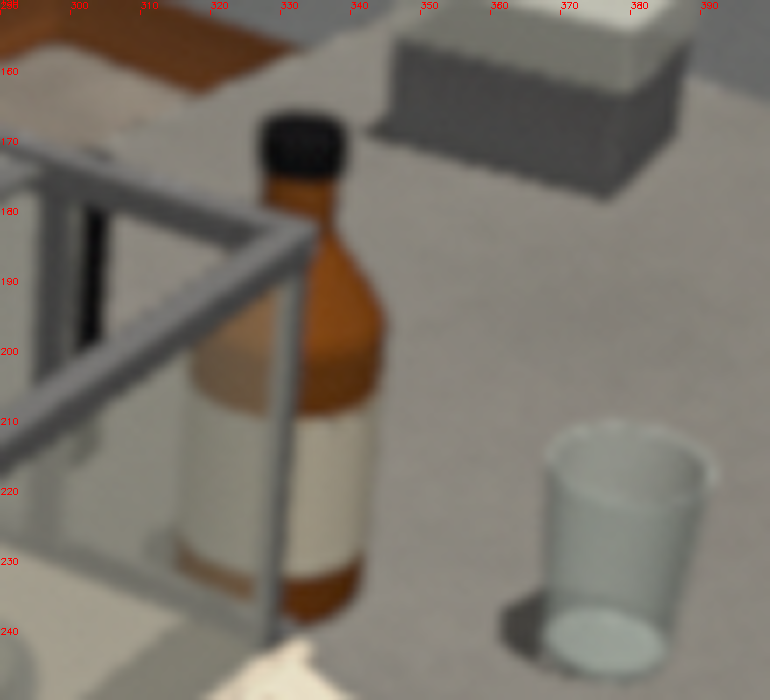

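```bash
cat >> h.py <<'E'
from scipy.spatial.transform import Rotation as Ro
p=np.load("pose.npy")
def B2W(b):
    c,s=np.cos(p[2]),np.sin(p[2]); return np.array([p[0]+c*b[0]-s*b[1],p[1]+s*b[0]+c*b[1],b[2]])
def W2B(w):
    c,s=np.cos(p[2]),np.sin(p[2]); d=np.array(w)-[p[0],p[1],0]; return np.array([c*d[0]+s*d[1],-s*d[0]+c*d[1],d[2]])
def st():
    o=ctrl.observe(); q=o["ee_rot"]; R=Ro.from_quat([q[1],q[2],q[3],q[0]]).as_matrix()
    print("t",round(o["clock"],2),"W",o["position"].round(4),"B",W2B(o["position"]).round(4),"jaw yaw",round(np.arctan2(R[1,0],R[0,0]),3),"down",R[:,1].round(3),"F",o["wrist_force"].round(2),"g",round(o["gripper_width"],3)); print(o["joint_positions"].round(2))
E
python3 - <<'E'
from h import *
st(); print(B2W([.042,-.122,.165]),B2W([-.057,-.122,.165]),B2W([.045,0,.222]),B2W([p[3],0,.051]))
E
```

```text
t 0.45 W [ 0.1514 -0.6063  0.2312] B [-0.5531 -0.5416  0.2312] jaw yaw -1.326 down [-0.  0. -1.] F [ 0.23 -0.41 -0.26] g 0.997
[ 1.26  0.52 -0.04  1.6   0.02  1.02 -0.11]
[ 0.68617659 -0.11206993  0.165     ] [ 0.58803683 -0.12509251  0.165     ] [0.6731025 0.0092646 0.222    ] [ 0.44970802 -0.02037856  0.051     ]
```

Emit:
play_rows --increments '[{"gripper": 0, "z": 2, "spin": -0.06}, {"gripper": 0, "z": 3, "spin": -0.053}, {"gripper": 0, "x": 2.5, "y": 2.3, "z": 1}, {"gripper": 0, "x": 2.8, "y": 2.6}, {"gripper": 0, "x": 2.8, "y": 2.6}, {"gripper": 0, "x": 2.8, "y": 2.6}, {"gripper": 0, "x": 2.8, "y": 2.6}, {"gripper": 0, "x": 2.8, "y": 2.6}, {"gripper": 0, "x": 2.8, "y": 2.6}, {"gripper": 0, "x": 2.8, "y": 2.6}, {"gripper": 0, "x": 2.8, "y": 2.6}, {"gripper": 0, "x": 2.8, "y": 2.6}, {"gripper": 0, "x": 2.8, "y": 2.6}, {"gripper": 0, "x": 2.8, "y": 2.6}, {"gripper": 0, "x": 2.8, "y": 2.6}, {"gripper": 0, "x": 2.8, "y": 2.6}, {"gripper": 0, "x": 2, "y": 1.8}, {"gripper": 0, "x": 1, "y": 0.8}, {"gripper": 0}, {"gripper": 0}]'

```text
schema error: expected keys gripper, x, y, z, spin
```

```bash
python3 -c "
from h import *
st()"
```

```text
t 0.45 W [ 0.1514 -0.6063  0.2312] B [-0.5531 -0.5416  0.2312] jaw yaw -1.326 down [-0.  0. -1.] F [ 0.23 -0.41 -0.26] g 0.997
[ 1.26  0.52 -0.04  1.6   0.02  1.02 -0.11]
```

All five keys are needed in each row.

Emit:
play_rows --increments '[{"gripper": 0, "x": 0, "y": 0, "z": 2, "spin": -0.06}, {"gripper": 0, "x": 0, "y": 0, "z": 3, "spin": -0.053}, {"gripper": 0, "x": 2.5, "y": 2.3, "z": 1, "spin": 0}, {"gripper": 0, "x": 2.8, "y": 2.6, "z": 0, "spin": 0}, {"gripper": 0, "x": 2.8, "y": 2.6, "z": 0, "spin": 0}, {"gripper": 0, "x": 2.8, "y": 2.6, "z": 0, "spin": 0}, {"gripper": 0, "x": 2.8, "y": 2.6, "z": 0, "spin": 0}, {"gripper": 0, "x": 2.8, "y": 2.6, "z": 0, "spin": 0}, {"gripper": 0, "x": 2.8, "y": 2.6, "z": 0, "spin": 0}, {"gripper": 0, "x": 2.8, "y": 2.6, "z": 0, "spin": 0}, {"gripper": 0, "x": 2.8, "y": 2.6, "z": 0, "spin": 0}, {"gripper": 0, "x": 2.8, "y": 2.6, "z": 0, "spin": 0}, {"gripper": 0, "x": 2.8, "y": 2.6, "z": 0, "spin": 0}, {"gripper": 0, "x": 2.8, "y": 2.6, "z": 0, "spin": 0}, {"gripper": 0, "x": 2.8, "y": 2.6, "z": 0, "spin": 0}, {"gripper": 0, "x": 2.0, "y": 1.8, "z": 0, "spin": 0}, {"gripper": 0, "x": 1.0, "y": 0.8, "z": 0, "spin": 0}, {"gripper": 0, "x": 0, "y": 0, "z": 0, "spin": 0}]'

```text
clock: 1.95
position: [0.5536, -0.2232, 0.2951]
ee_rot: [0.529, -0.529, 0.468, -0.47]
wrist_force: [-0.0, 0.4, 0.4]
gripper_width: -0.005
```

```bash
python3 -c "
from h import *
st()"
```

```text
t 1.95 W [ 0.5536 -0.2232  0.2951] B [-0.104  -0.2147  0.2951] jaw yaw -1.451 down [ 0.002 -0.001 -1.   ] F [-0.01  0.38  0.44] g -0.005
[ 0.42  0.42 -0.19  1.6   0.09  1.13 -1.24]
```

Emit:
play_rows --increments '[{"gripper": 0, "x": 2.7, "y": 2.2, "z": 0, "spin": 0.01}, {"gripper": 0, "x": 2.7, "y": 2.2, "z": 0, "spin": 0}, {"gripper": 0, "x": 2.7, "y": 2.2, "z": 0, "spin": 0}, {"gripper": 0, "x": 2.7, "y": 2.2, "z": 0, "spin": 0}, {"gripper": 0, "x": 2.0, "y": 1.7, "z": 0, "spin": 0}, {"gripper": 0, "x": 0.8, "y": 0.7, "z": 0, "spin": 0}, {"gripper": 0, "x": 0, "y": 0, "z": 0, "spin": 0}]'

```text
clock: 2.53
position: [0.6899, -0.1159, 0.2948]
ee_rot: [-0.527, 0.531, -0.468, 0.47]
wrist_force: [0.2, -0.4, 0.3]
gripper_width: 0.003
```

```bash
python3 -c "
from h import *
st()
c=ctrl.capture('side'); crop(c,230,80,130,130,6,'pics/s5.png')
c=ctrl.capture('wrist'); cv2.imwrite('pics/w5.png',c['pixels'][:,:,::-1])
c=ctrl.capture('top'); crop(c,290,110,130,130,6,'pics/t5.png')"
```

```text
t 2.53 W [ 0.6899 -0.1159  0.2948] B [ 0.0452 -0.1263  0.2948] jaw yaw -1.451 down [-0.001 -0.006 -1.   ] F [ 0.22 -0.35  0.31] g 0.003
[ 0.19  0.6  -0.2   1.29  0.12  1.26 -1.46]
```

View pics/s5.png

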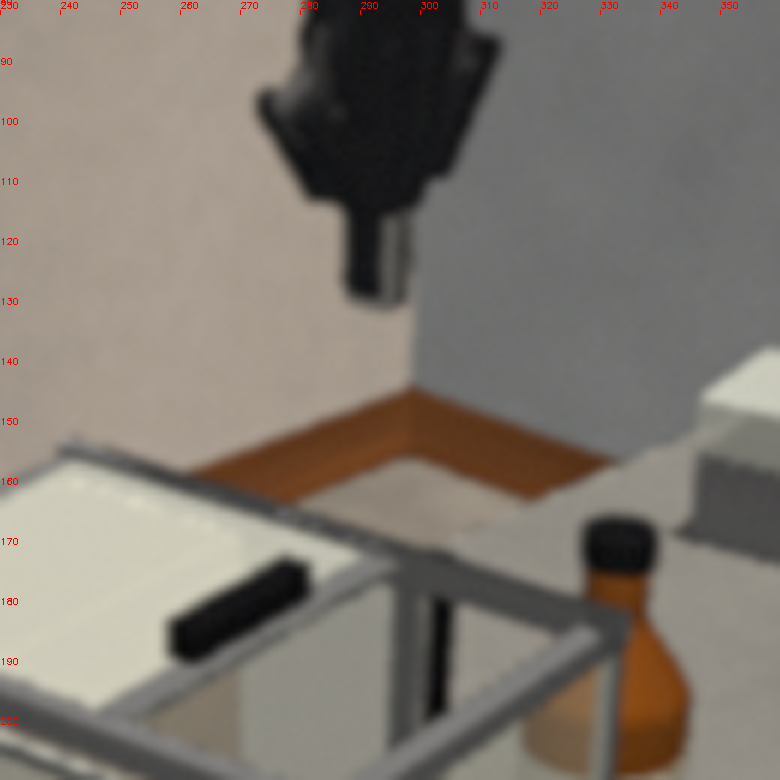

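View pics/w5.png

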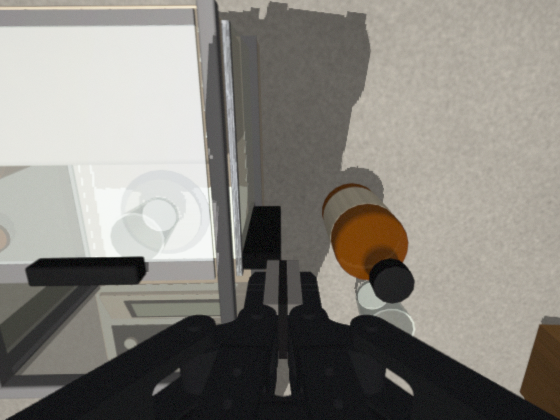

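```bash
python3 -c "
from h import *
c=ctrl.capture('wrist')
for n,b in dict(rg_rear_in=(.014,-.0975,.204),rg_rear_out=(.014,-.1255,.204),rg_front_in=(.001,-.0975,.204),rg_front_out=(.001,-.1255,.204),tg_rr=(.019,-.035,.232),tg_rl=(.019,.035,.232),tg_fl=(.005,.035,.232)).items(): print(n,proj(c,B2W(b))[0].round(1))
print('tcp',proj(c,ctrl.observe()['position'])[0])
crop(c,0,190,330,110,2,'pics/w6.png'); im=cv2.resize(c['pixels'][190:300,200:330,::-1],None,fx=6,fy=6); cv2.imwrite('pics/w7.png',im)"
```

```text
rg_rear_in [238.3 251.9]
rg_rear_out [278.1 251.2]
rg_front_in [239.3 268.5]
rg_front_out [278.4 267.8]
tg_rr [132.9 265.2]
tg_rl [ 19.7 267.4]
tg_fl [ 25.  287.3]
tcp [283.82612268 278.0478425 ]
```

View pics/w7.png

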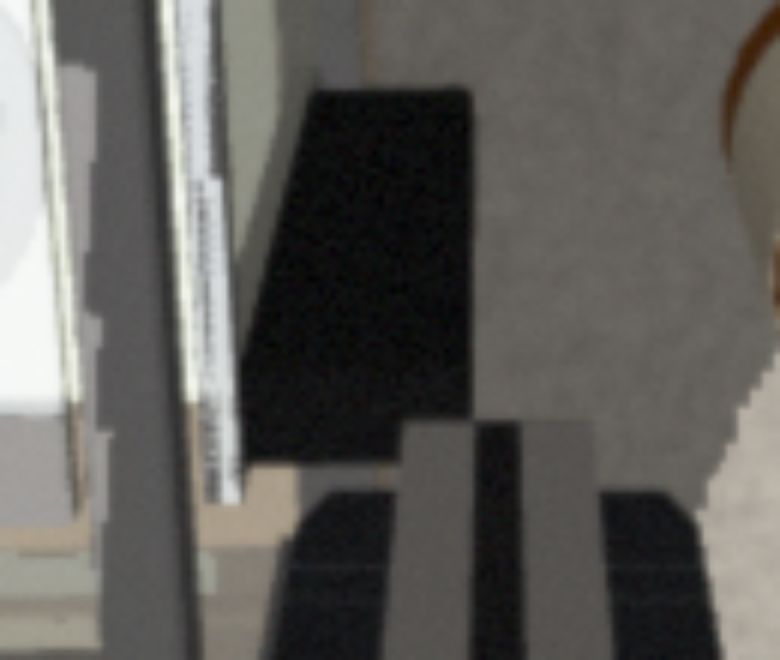

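View pics/t5.png

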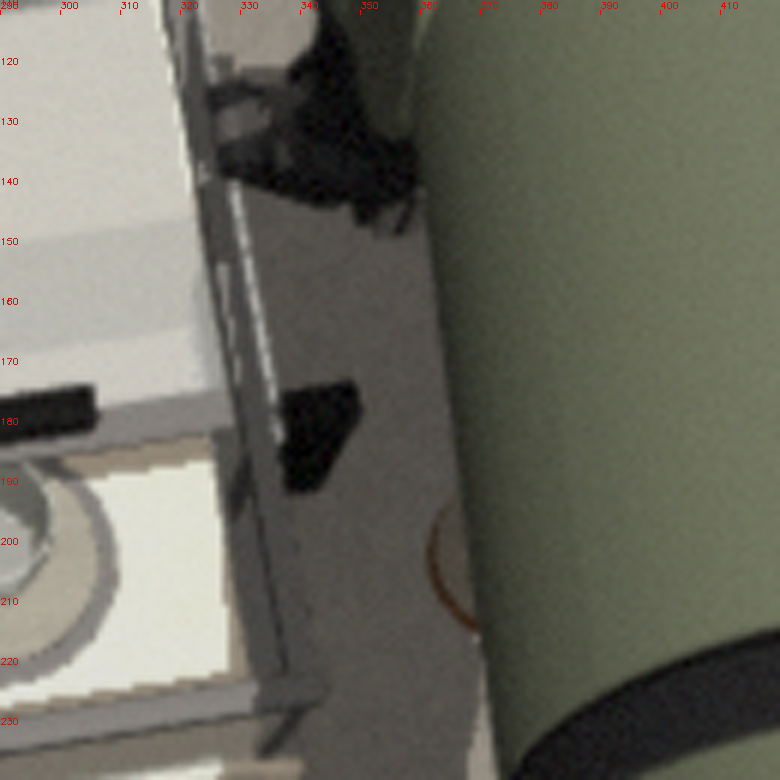

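The wrist picture matches the model: the right grip's front edge is at row 267 (predicted 268) and spans columns 240 to 278. I'll descend behind the grip.

Emit:
play_rows --increments '[{"gripper": 0, "x": 0, "y": 0, "z": -2, "spin": 0.012}, {"gripper": 0, "x": 0, "y": 0, "z": -3, "spin": 0}, {"gripper": 0, "x": 0, "y": 0, "z": -3, "spin": 0}, {"gripper": 0, "x": 0, "y": 0, "z": -2, "spin": 0}, {"gripper": 0, "x": 0, "y": 0, "z": -1, "spin": 0}, {"gripper": 0, "x": 0, "y": 0, "z": -0.5, "spin": 0}, {"gripper": 0, "x": 0, "y": 0, "z": 0, "spin": 0}]'

```text
clock: 3.32
position: [0.6834, -0.1303, 0.1821]
ee_rot: [-0.527, 0.53, -0.465, 0.474]
wrist_force: [0.4, 1.1, -0.7]
gripper_width: -0.001
```

```bash
python3 -c "
from h import *
st()
c=ctrl.capture('side'); crop(c,230,100,130,130,6,'pics/s6.png')
c=ctrl.capture('wrist'); cv2.imwrite('pics/w8.png',c['pixels'][:,:,::-1])"
```

```text
t 3.32 W [ 0.6834 -0.1303  0.1821] B [ 0.0368 -0.1397  0.1821] jaw yaw -1.453 down [ 0.006 -0.012 -1.   ] F [ 0.44  1.06 -0.68] g -0.001
[ 0.21  0.68 -0.19  1.44  0.15  1.03 -1.47]
```

View pics/s6.png

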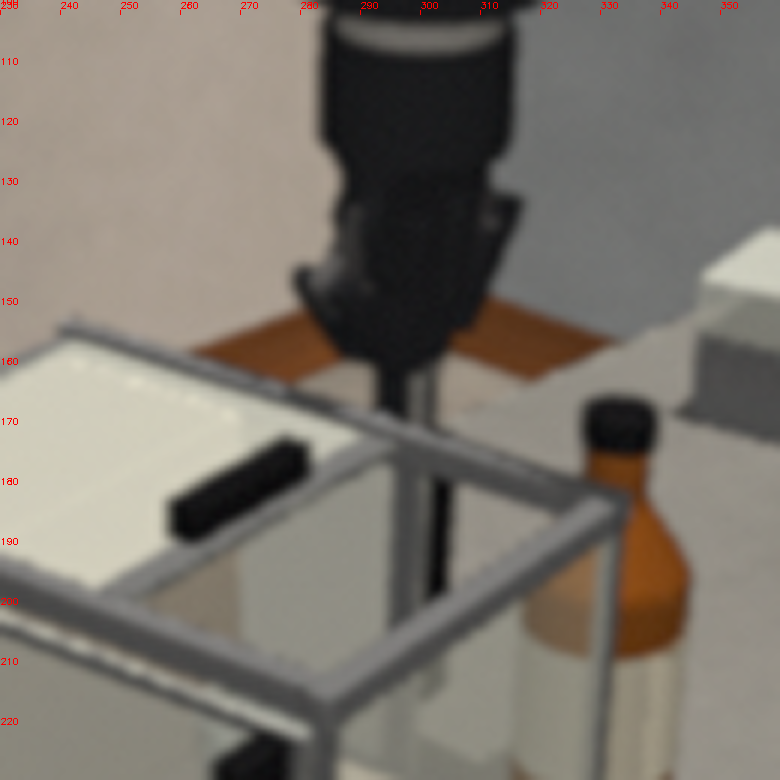

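View pics/w8.png

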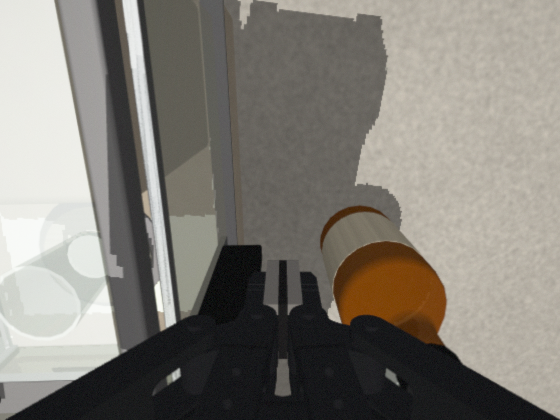

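Motion drifted about 14 mm away from the pane during descent. I'll correct that before pushing.

Emit:
play_rows --increments '[{"gripper": 0, "x": 0, "y": 0.8, "z": 0, "spin": 0.01}, {"gripper": 0, "x": 0, "y": 0.6, "z": 0, "spin": 0}, {"gripper": 0, "x": 0, "y": 0.2, "z": 0, "spin": 0}, {"gripper": 0, "x": 0, "y": 0, "z": 0, "spin": 0}]'

```text
clock: 3.75
position: [0.6859, -0.1121, 0.1877]
ee_rot: [-0.531, 0.531, -0.46, 0.473]
wrist_force: [0.2, 0.6, 0.2]
gripper_width: -0.0
```

```bash
python3 -c "
from h import *
st()"
```

```text
t 3.75 W [ 0.6859 -0.1121  0.1877] B [ 0.0418 -0.122   0.1877] jaw yaw -1.442 down [ 0.013 -0.013 -1.   ] F [0.18 0.62 0.16] g -0.0
[ 0.19  0.67 -0.19  1.44  0.15  1.02 -1.48]
```

Emit:
play_rows --increments '[{"gripper": 0, "x": 0, "y": 0, "z": -0.4, "spin": 0}, {"gripper": 0, "x": -0.3, "y": -0.04, "z": -0.2, "spin": 0}, {"gripper": 0, "x": -0.4, "y": -0.05, "z": 0, "spin": 0}, {"gripper": 0, "x": -0.4, "y": -0.05, "z": 0, "spin": 0}, {"gripper": 0, "x": -0.4, "y": -0.05, "z": 0, "spin": 0}, {"gripper": 0, "x": -0.4, "y": -0.05, "z": 0, "spin": 0}]'

```text
clock: 4.25
position: [0.6659, -0.114, 0.1815]
ee_rot: [0.531, -0.531, 0.46, -0.473]
wrist_force: [0.8, 1.5, 0.0]
gripper_width: 0.0
```

```bash
python3 -c "
from h import *
st()"
```

```text
t 4.25 W [ 0.6659 -0.114   0.1815] B [ 0.0216 -0.1213  0.1815] jaw yaw -1.441 down [ 0.015 -0.013 -1.   ] F [0.76 1.46 0.01] g 0.0
[ 0.2   0.65 -0.19  1.51  0.16  0.98 -1.48]
```

Emit:
play_rows --increments '[{"gripper": 0, "x": -0.4, "y": -0.06, "z": 0, "spin": 0}, {"gripper": 0, "x": -0.4, "y": -0.06, "z": 0, "spin": 0}, {"gripper": 0, "x": -0.4, "y": -0.06, "z": 0, "spin": 0}, {"gripper": 0, "x": -0.4, "y": -0.06, "z": 0, "spin": 0}, {"gripper": 0, "x": -0.4, "y": -0.06, "z": 0, "spin": 0}, {"gripper": 0, "x": -0.4, "y": -0.06, "z": 0, "spin": 0}]'

```text
clock: 4.75
position: [0.6393, -0.1178, 0.1819]
ee_rot: [0.532, -0.531, 0.46, -0.473]
wrist_force: [0.7, 0.9, -1.3]
gripper_width: 0.001
```

```bash
python3 -c "
from h import *
st()
c=ctrl.capture('wrist'); cv2.imwrite('pics/w9.png',c['pixels'][:,:,::-1])"
```

```text
t 4.75 W [ 0.6393 -0.1178  0.1819] B [-0.0052 -0.1215  0.1819] jaw yaw -1.441 down [ 0.016 -0.012 -1.   ] F [ 0.67  0.9  -1.26] g 0.001
[ 0.22  0.61 -0.2   1.59  0.15  0.95 -1.48]
```

View pics/w9.png

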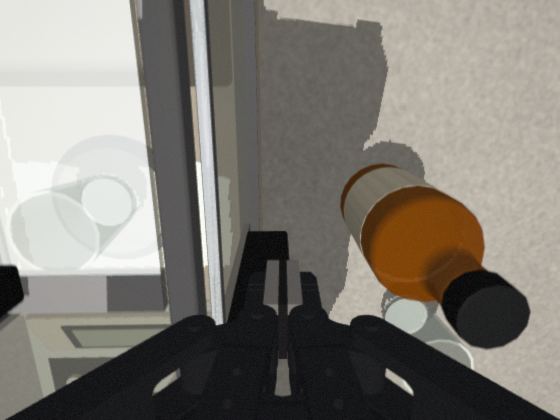

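The grip stays directly ahead of the fingers at about (265,245), so the door is moving with them. I'll keep pushing.

Emit:
play_rows --increments '[{"gripper": 0, "x": -0.4, "y": -0.06, "z": 0, "spin": 0}, {"gripper": 0, "x": -0.4, "y": -0.06, "z": 0, "spin": 0}, {"gripper": 0, "x": -0.4, "y": -0.06, "z": 0, "spin": 0}, {"gripper": 0, "x": -0.4, "y": -0.06, "z": 0, "spin": 0}, {"gripper": 0, "x": -0.4, "y": -0.06, "z": 0, "spin": 0}, {"gripper": 0, "x": -0.4, "y": -0.06, "z": 0, "spin": 0}, {"gripper": 0, "x": -0.3, "y": -0.05, "z": 0, "spin": 0}, {"gripper": 0, "x": -0.3, "y": -0.05, "z": 0, "spin": 0}]'

```text
clock: 5.47
position: [0.6059, -0.1229, 0.1821]
ee_rot: [0.532, -0.531, 0.459, -0.473]
wrist_force: [1.7, 0.2, -0.6]
gripper_width: -0.004
```

```bash
python3 -c "
from h import *
st()"
```

```text
t 5.47 W [ 0.6059 -0.1229  0.1821] B [-0.039  -0.1221  0.1821] jaw yaw -1.441 down [ 0.016 -0.012 -1.   ] F [ 1.73  0.22 -0.57] g -0.004
[ 0.24  0.56 -0.2   1.68  0.15  0.9  -1.47]
```

Emit:
play_rows --increments '[{"gripper": 0, "x": -0.25, "y": -0.04, "z": 0, "spin": 0}, {"gripper": 0, "x": -0.25, "y": -0.04, "z": 0, "spin": 0}, {"gripper": 0, "x": -0.25, "y": -0.04, "z": 0, "spin": 0}, {"gripper": 0, "x": -0.25, "y": -0.04, "z": 0, "spin": 0}, {"gripper": 0, "x": -0.25, "y": -0.04, "z": 0, "spin": 0}, {"gripper": 0, "x": -0.2, "y": -0.03, "z": 0, "spin": 0}]'

```text
clock: 5.97
position: [0.5898, -0.1254, 0.1823]
ee_rot: [0.532, -0.531, 0.459, -0.474]
wrist_force: [1.4, 1.7, -0.2]
gripper_width: -0.0
```

```bash
python3 -c "
from h import *
st()"
```

```text
t 5.97 W [ 0.5898 -0.1254  0.1823] B [-0.0553 -0.1226  0.1823] jaw yaw -1.441 down [ 0.016 -0.012 -1.   ] F [ 1.39  1.71 -0.2 ] g -0.0
[ 0.25  0.54 -0.21  1.72  0.15  0.88 -1.46]
```

Emit:
play_rows --increments '[{"gripper": 0, "x": -0.15, "y": -0.02, "z": 0, "spin": 0}, {"gripper": 0, "x": -0.15, "y": -0.02, "z": 0, "spin": 0}, {"gripper": 0, "x": -0.15, "y": -0.02, "z": 0, "spin": 0}]'

```text
clock: 6.22
position: [0.5862, -0.1259, 0.1825]
ee_rot: [0.533, -0.53, 0.458, -0.474]
wrist_force: [21.3, 2.5, -15.1]
gripper_width: 0.005
```

Emit:
play_rows --increments '[{"gripper": 0, "x": -0.15, "y": -0.02, "z": 0, "spin": 0}, {"gripper": 0, "x": -0.15, "y": -0.02, "z": 0, "spin": 0}]'

```text
clock: 6.38
position: [0.5865, -0.1259, 0.1827]
ee_rot: [0.535, -0.528, 0.456, -0.476]
wrist_force: [14.1, 0.8, -11.3]
gripper_width: -0.001
```

```bash
python3 -c "
from h import *
st()"
```

```text
t 6.38 W [ 0.5865 -0.1259  0.1827] B [-0.0587 -0.1226  0.1827] jaw yaw -1.44 down [ 0.027 -0.011 -1.   ] F [ 14.15   0.75 -11.27] g -0.001
[ 0.25  0.53 -0.21  1.73  0.15  0.87 -1.46]
```

The right door met its stop: force rose to about 14 to 21 N at balance x = -0.0587, close to the expected -0.060. I'll back off, rise and check.

Emit:
play_rows --increments '[{"gripper": 0, "x": 0.8, "y": 0.1, "z": 0, "spin": 0}, {"gripper": 0, "x": 0.8, "y": 0, "z": 0.5, "spin": 0}, {"gripper": 0, "x": 0.5, "y": 0, "z": 2, "spin": 0}, {"gripper": 0, "x": 0.5, "y": 0, "z": 3, "spin": 0}, {"gripper": 0, "x": 0.5, "y": 0, "z": 3, "spin": 0}, {"gripper": 0, "x": 1, "y": 0, "z": 2, "spin": 0}, {"gripper": 0, "x": 1, "y": 2, "z": 0, "spin": 0}, {"gripper": 0, "x": 1, "y": 3, "z": 0, "spin": 0}, {"gripper": 0, "x": 1, "y": 3, "z": 0, "spin": 0}, {"gripper": 0, "x": 1, "y": 2, "z": 0, "spin": 0}, {"gripper": 0, "x": 0, "y": 1, "z": 0, "spin": 0}, {"gripper": 0, "x": 0, "y": 0, "z": 0, "spin": 0}]'

```text
clock: 7.38
position: [0.6712, -0.0137, 0.2968]
ee_rot: [0.532, -0.529, 0.459, -0.477]
wrist_force: [-0.9, 0.2, -0.4]
gripper_width: 0.002
```

```bash
python3 -c "
from h import *
st()
c=ctrl.capture('side'); crop(c,230,100,130,130,6,'pics/s7.png')
c=ctrl.capture('top'); crop(c,225,120,130,130,6,'pics/t7.png')
c=ctrl.capture('wrist'); cv2.imwrite('pics/w10.png',c['pixels'][:,:,::-1])
for n,b in dict(rg_rear_out=(-.0715,-.1255,.204),rg_front_out=(-.0845,-.1255,.204),tg_rr=(.017,-.035,.232),tg_rl=(.017,.035,.232),tg_fl=(.003,.035,.232)).items(): print(n,proj(c,B2W(b))[0].round(1))"
```

```text
t 7.38 W [ 0.6712 -0.0137  0.2968] B [ 0.0401 -0.0225  0.2968] jaw yaw -1.446 down [ 0.022 -0.014 -1.   ] F [-0.87  0.2  -0.37] g 0.002
[ 0.06  0.54 -0.22  1.4   0.14  1.2  -1.62]
rg_rear_out [411.6 348.8]
rg_front_out [410.1 362.9]
tg_rr [296.9 261.3]
tg_rl [185.2 263.1]
tg_fl [187.  283.3]
```

View pics/w10.png

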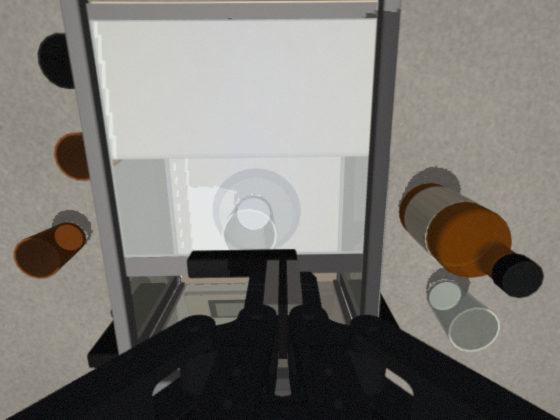

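View pics/s7.png

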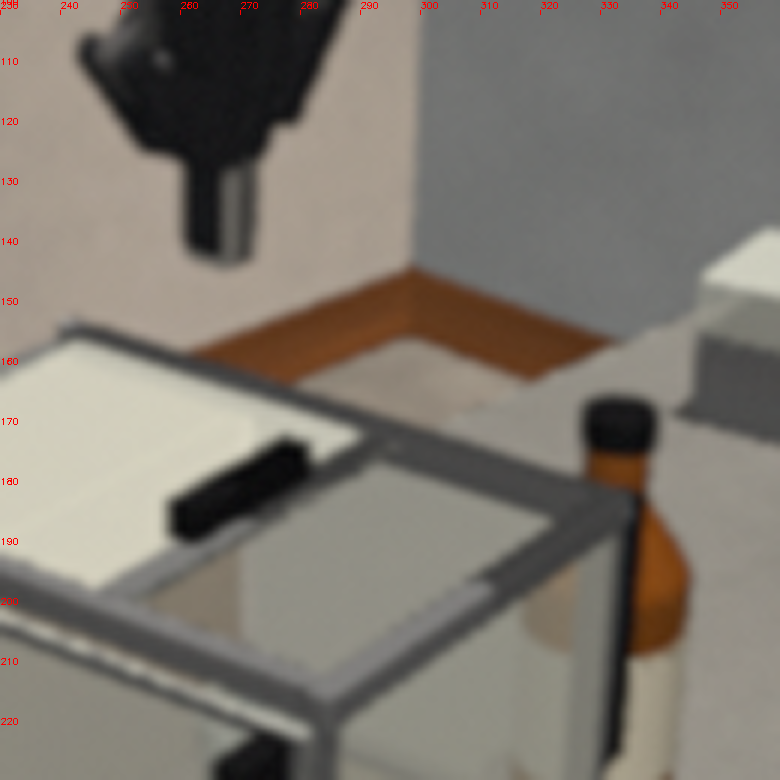

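View pics/t7.png

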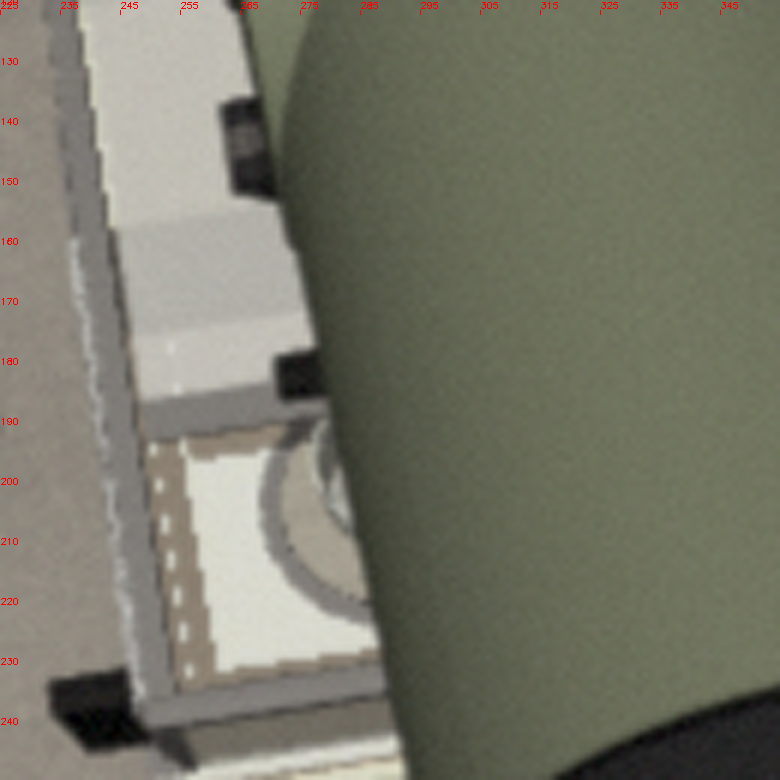

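The right grip is now level with the left grip at the front, so the right door is shut. Next is the top grip. Its rear face is at balance x between 0.015 and 0.022.

Emit:
play_rows --increments '[{"gripper": 0, "x": 0.8, "y": 1.2, "z": 0, "spin": 0}, {"gripper": 0, "x": 0.4, "y": 1.0, "z": -1, "spin": 0}, {"gripper": 0, "x": 0.1, "y": 0.2, "z": -2, "spin": 0.005}, {"gripper": 0, "x": 0, "y": 0.1, "z": -1.8, "spin": 0}, {"gripper": 0, "x": 0, "y": 0, "z": -0.7, "spin": 0}, {"gripper": 0, "x": 0, "y": 0, "z": 0, "spin": 0}, {"gripper": 0, "x": 0, "y": 0, "z": 0, "spin": 0}]'

```text
clock: 8.12
position: [0.6842, 0.0024, 0.2383]
ee_rot: [0.529, -0.528, 0.46, -0.48]
wrist_force: [-0.5, 0.2, -1.0]
gripper_width: 0.003
```

```bash
python3 -c "
from h import *
st()
c=ctrl.capture('side'); crop(c,200,110,130,100,6,'pics/s8.png')"
```

```text
t 8.12 W [0.6842 0.0024 0.2383] B [ 0.0551 -0.0082  0.2383] jaw yaw -1.453 down [ 0.022 -0.018 -1.   ] F [-0.49  0.23 -0.96] g 0.003
[ 0.03  0.61 -0.22  1.43  0.16  1.1  -1.67]
```

View pics/s8.png

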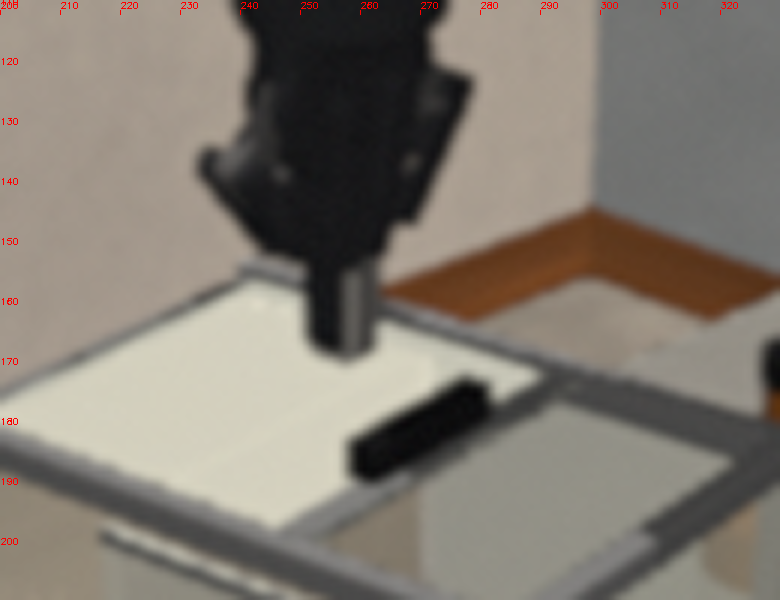

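The fingers are behind the top grip, with tips at (258,168) and the grip at (270,180). I'll lower to about 6 mm above the pane.

Emit:
play_rows --increments '[{"gripper": 0, "x": 0, "y": 0.4, "z": -0.6, "spin": 0.01}, {"gripper": 0, "x": 0, "y": 0.4, "z": -0.5, "spin": 0}, {"gripper": 0, "x": -0.2, "y": 0, "z": -0.2, "spin": 0}, {"gripper": 0, "x": 0, "y": 0, "z": 0, "spin": 0}]'

```text
clock: 8.5
position: [0.6829, 0.0108, 0.2266]
ee_rot: [0.532, -0.53, 0.456, -0.478]
wrist_force: [0.1, -0.2, -0.4]
gripper_width: 0.001
```

```bash
python3 -c "
from h import *
st()"
```

```text
t 8.5 W [0.6829 0.0108 0.2266] B [5.490e-02 2.000e-04 2.266e-01] jaw yaw -1.443 down [ 0.025 -0.018 -1.   ] F [ 0.11 -0.23 -0.36] g 0.001
[ 0.02  0.61 -0.22  1.45  0.17  1.07 -1.68]
```

Emit:
play_rows --increments '[{"gripper": 0, "x": -0.4, "y": -0.05, "z": -0.3, "spin": 0}, {"gripper": 0, "x": -0.4, "y": -0.05, "z": -0.1, "spin": 0}, {"gripper": 0, "x": -0.4, "y": -0.05, "z": 0, "spin": 0}, {"gripper": 0, "x": -0.4, "y": -0.05, "z": 0, "spin": 0}, {"gripper": 0, "x": -0.4, "y": -0.05, "z": 0, "spin": 0}]'

```text
clock: 8.92
position: [0.6614, 0.0082, 0.2227]
ee_rot: [0.532, -0.53, 0.456, -0.478]
wrist_force: [0.5, 0.1, 0.3]
gripper_width: 0.002
```

```bash
python3 -c "
from h import *
st()"
```

```text
t 8.92 W [0.6614 0.0082 0.2227] B [0.0332 0.0005 0.2227] jaw yaw -1.443 down [ 0.026 -0.018 -1.   ] F [0.53 0.11 0.28] g 0.002
[ 0.03  0.58 -0.22  1.52  0.17  1.03 -1.68]
```

Emit:
play_rows --increments '[{"gripper": 0, "x": -0.4, "y": -0.06, "z": 0, "spin": 0}, {"gripper": 0, "x": -0.4, "y": -0.06, "z": 0, "spin": 0}, {"gripper": 0, "x": -0.4, "y": -0.06, "z": 0, "spin": 0}, {"gripper": 0, "x": -0.4, "y": -0.06, "z": 0, "spin": 0}, {"gripper": 0, "x": -0.4, "y": -0.06, "z": 0, "spin": 0}]'

```text
clock: 9.33
position: [0.6396, 0.005, 0.2234]
ee_rot: [0.533, -0.529, 0.455, -0.478]
wrist_force: [1.5, 0.1, -1.6]
gripper_width: -0.002
```

```bash
python3 -c "
from h import *
st()
c=ctrl.capture('side'); crop(c,200,110,130,100,6,'pics/s9.png')"
```

```text
t 9.33 W [0.6396 0.005  0.2234] B [1.120e-02 2.000e-04 2.234e-01] jaw yaw -1.443 down [ 0.028 -0.017 -0.999] F [ 1.47  0.09 -1.63] g -0.002
[ 0.04  0.55 -0.23  1.59  0.16  1.   -1.68]
```

View pics/s9.png

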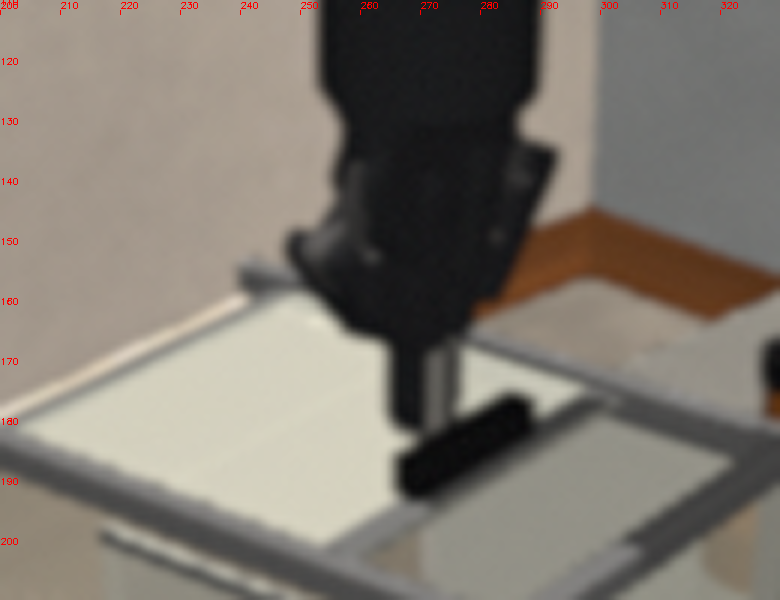

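The grip at (275,187) is moving ahead of the fingers. I'll continue gently.

Emit:
play_rows --increments '[{"gripper": 0, "x": -0.4, "y": -0.06, "z": -0.02, "spin": 0}, {"gripper": 0, "x": -0.4, "y": -0.06, "z": -0.02, "spin": 0}, {"gripper": 0, "x": -0.4, "y": -0.06, "z": -0.02, "spin": 0}, {"gripper": 0, "x": -0.3, "y": -0.05, "z": -0.02, "spin": 0}, {"gripper": 0, "x": -0.3, "y": -0.05, "z": -0.02, "spin": 0}, {"gripper": 0, "x": -0.3, "y": -0.05, "z": 0, "spin": 0}, {"gripper": 0, "x": -0.3, "y": -0.05, "z": 0, "spin": 0}]'

```text
clock: 9.97
position: [0.6133, 0.0011, 0.2231]
ee_rot: [0.533, -0.528, 0.455, -0.479]
wrist_force: [2.1, 2.3, 1.0]
gripper_width: -0.003
```

Emit:
play_rows --increments '[{"gripper": 0, "x": -0.25, "y": -0.035, "z": -0.02, "spin": 0}, {"gripper": 0, "x": -0.25, "y": -0.035, "z": 0, "spin": 0}, {"gripper": 0, "x": -0.25, "y": -0.035, "z": 0, "spin": 0}, {"gripper": 0, "x": -0.25, "y": -0.035, "z": 0, "spin": 0}]'

```text
clock: 10.3
position: [0.6022, -0.0005, 0.2229]
ee_rot: [0.533, -0.528, 0.455, -0.479]
wrist_force: [2.3, 0.4, 1.2]
gripper_width: 0.003
```

```bash
python3 -c "
from h import *
st()
c=ctrl.capture('side'); crop(c,200,120,140,100,5,'pics/s10.png')"
```

```text
t 10.3 W [ 6.022e-01 -5.000e-04  2.229e-01] B [-0.0266 -0.0003  0.2229] jaw yaw -1.443 down [ 0.03  -0.017 -0.999] F [2.26 0.42 1.18] g 0.003
[ 0.06  0.49 -0.23  1.69  0.16  0.96 -1.68]
```

View pics/s10.png

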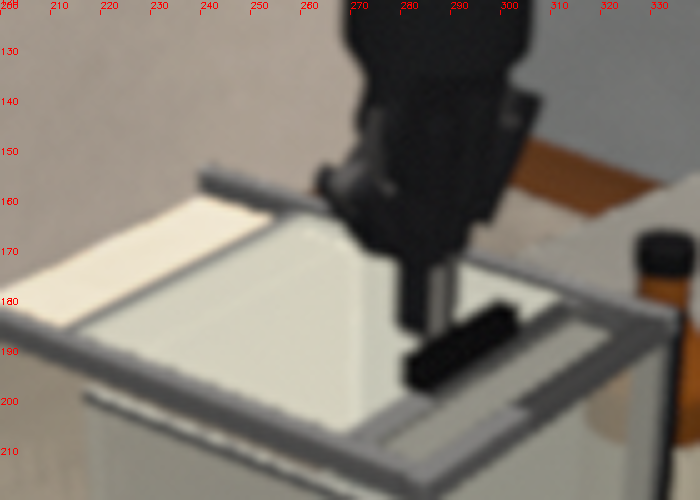

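Emit:
play_rows --increments '[{"gripper": 0, "x": -0.25, "y": -0.035, "z": 0, "spin": 0}, {"gripper": 0, "x": -0.25, "y": -0.035, "z": 0, "spin": 0}, {"gripper": 0, "x": -0.25, "y": -0.035, "z": 0, "spin": 0}, {"gripper": 0, "x": -0.25, "y": -0.035, "z": 0, "spin": 0}, {"gripper": 0, "x": -0.25, "y": -0.035, "z": 0, "spin": 0}]'

```text
clock: 10.77
position: [0.5884, -0.0025, 0.2229]
ee_rot: [0.533, -0.528, 0.455, -0.479]
wrist_force: [1.7, 1.9, 0.3]
gripper_width: 0.001
```

Emit:
play_rows --increments '[{"gripper": 0, "x": -0.17, "y": -0.02, "z": 0, "spin": 0}, {"gripper": 0, "x": -0.17, "y": -0.02, "z": 0, "spin": 0}]'

```text
clock: 10.93
position: [0.5843, -0.003, 0.2229]
ee_rot: [0.533, -0.529, 0.455, -0.479]
wrist_force: [2.0, 1.6, 0.8]
gripper_width: 0.002
```

Emit:
play_rows --increments '[{"gripper": 0, "x": -0.17, "y": -0.02, "z": 0, "spin": 0}, {"gripper": 0, "x": -0.17, "y": -0.02, "z": 0, "spin": 0}]'

```text
clock: 11.1
position: [0.5806, -0.0035, 0.2229]
ee_rot: [0.533, -0.529, 0.455, -0.479]
wrist_force: [1.6, 0.3, 0.2]
gripper_width: -0.0
```

```bash
python3 -c "
from h import *
st()
c=ctrl.capture('side'); crop(c,200,120,140,100,5,'pics/s11.png')"
```

```text
t 11.1 W [ 0.5806 -0.0035  0.2229] B [-0.0484 -0.0005  0.2229] jaw yaw -1.443 down [ 0.03  -0.017 -0.999] F [1.57 0.33 0.16] g -0.0
[ 0.06  0.45 -0.24  1.75  0.15  0.93 -1.68]
```

View pics/s11.png

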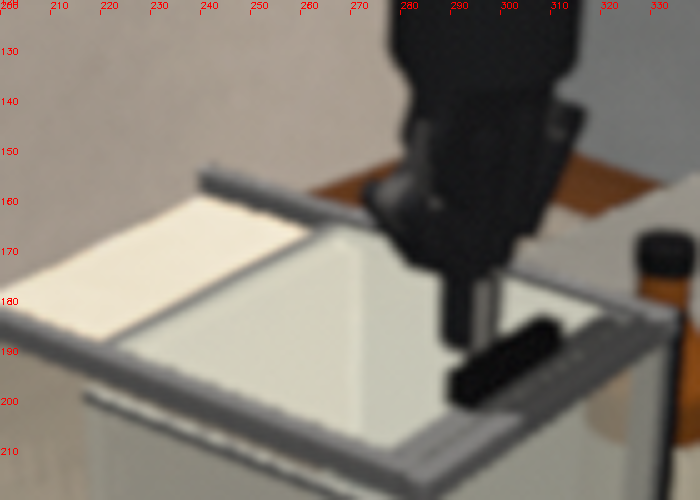

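Only a few millimetres of gap remain at the front bar, so I'll take small steps.

Emit:
play_rows --increments '[{"gripper": 0, "x": -0.15, "y": -0.02, "z": 0, "spin": 0}, {"gripper": 0, "x": -0.15, "y": -0.02, "z": 0, "spin": 0}]'

```text
clock: 11.32
position: [0.5771, -0.004, 0.2228]
ee_rot: [0.533, -0.529, 0.455, -0.479]
wrist_force: [1.3, 0.6, 0.4]
gripper_width: 0.004
```

Emit:
play_rows --increments '[{"gripper": 0, "x": -0.15, "y": -0.02, "z": 0, "spin": 0}, {"gripper": 0, "x": -0.15, "y": -0.02, "z": 0, "spin": 0}]'

```text
clock: 11.48
position: [0.5769, -0.004, 0.2232]
ee_rot: [0.535, -0.527, 0.453, -0.48]
wrist_force: [17.9, 2.0, -12.5]
gripper_width: 0.001
```

Force rose to about 18 N, so the top door is at its stop. I'll back off, rise and look.

Emit:
play_rows --increments '[{"gripper": 0, "x": 0.6, "y": 0.08, "z": 0, "spin": 0}, {"gripper": 0, "x": 0.6, "y": 0.08, "z": 0.3, "spin": 0}, {"gripper": 0, "x": 0.2, "y": 0, "z": 1.5, "spin": 0}, {"gripper": 0, "x": 0, "y": 0, "z": 2.5, "spin": 0}, {"gripper": 0, "x": -1.0, "y": 0, "z": 2.5, "spin": 0}, {"gripper": 0, "x": -2.5, "y": -0.3, "z": 0, "spin": 0}, {"gripper": 0, "x": -3, "y": -0.3, "z": 0, "spin": 0}, {"gripper": 0, "x": -3, "y": -0.3, "z": 0, "spin": 0}, {"gripper": 0, "x": -2.5, "y": -0.3, "z": 0, "spin": 0}, {"gripper": 0, "x": -1.5, "y": -0.2, "z": 0, "spin": 0}, {"gripper": 0, "x": 0, "y": 0, "z": 0, "spin": 0}]'

```text
clock: 12.4
position: [0.4508, -0.017, 0.2935]
ee_rot: [0.533, -0.529, 0.455, -0.478]
wrist_force: [1.0, -0.9, 0.6]
gripper_width: 0.0
```

```bash
python3 -c "
from h import *
st()
c=ctrl.capture('side'); crop(c,180,150,140,100,5,'pics/s12.png'); crop(c,260,150,140,130,5,'pics/s13.png')
c=ctrl.capture('wrist'); cv2.imwrite('pics/w12.png',c['pixels'][:,:,::-1]); print(proj(c,B2W([p[3],0,.051])),proj(c,B2W([p[3]+.011,0.028,.051])),proj(c,B2W([p[3],0.068,.051])))
c=ctrl.capture('top'); cv2.imwrite('pics/t12.png',c['pixels'][:,:,::-1])"
```

```text
t 12.4 W [ 0.4508 -0.017   0.2935] B [-0.1788  0.0032  0.2935] jaw yaw -1.443 down [ 0.028 -0.017 -0.999] F [ 1.05 -0.94  0.63] g 0.0
[ 0.12  0.16 -0.26  1.96  0.07  0.99 -1.62]
[[281.34409992 176.37981667]] [[255.2617865  166.51458992]] [[218.49264863 176.87640898]]
```

View pics/s12.png

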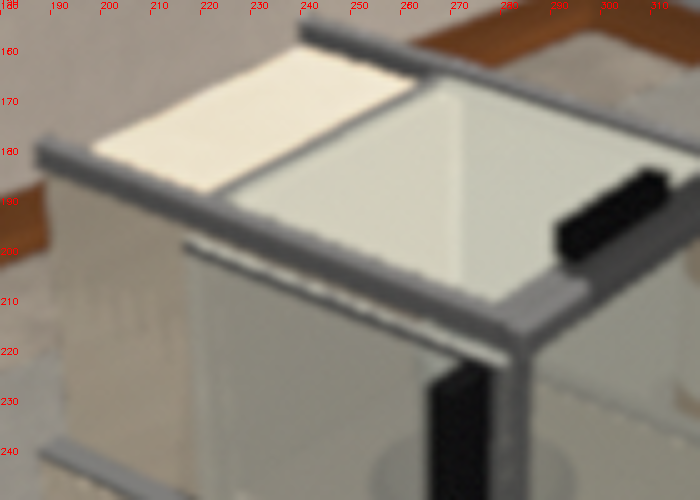

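View pics/w12.png

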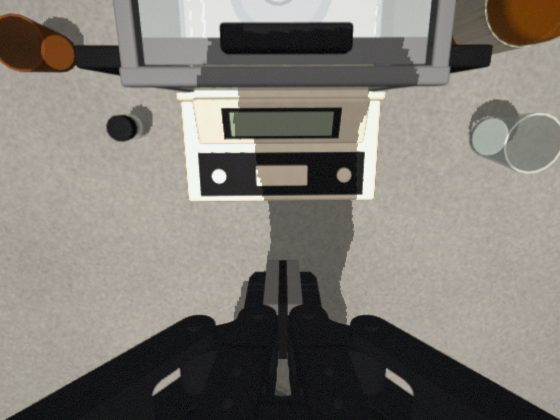

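View pics/s13.png

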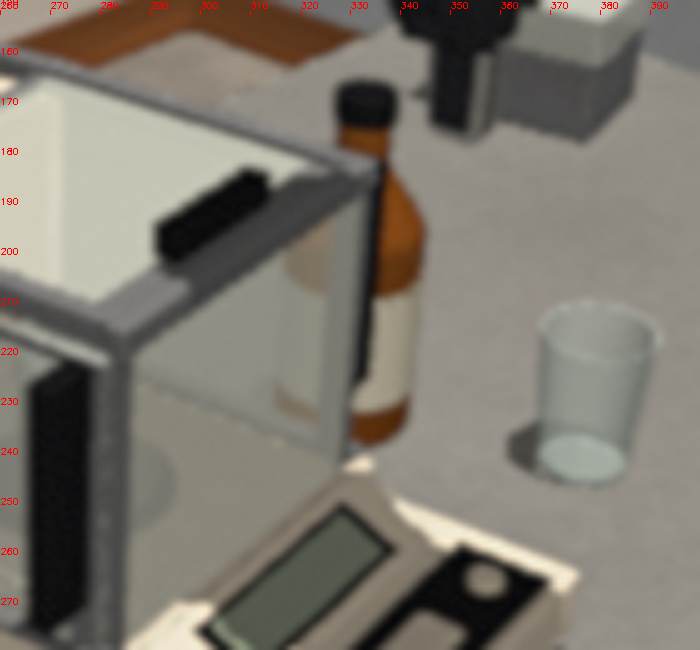

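Both doors are shut: the top pane meets the bar with no gap, and the side grips are level at row 57. The tare key is at (282,175) against a prediction of (281,176). I'll descend in stages.

Emit:
play_rows --increments '[{"gripper": 0, "x": 0, "y": -0.3, "z": -2, "spin": 0}, {"gripper": 0, "x": 0, "y": 0, "z": -3, "spin": 0}, {"gripper": 0, "x": 0, "y": 0, "z": -3, "spin": 0}, {"gripper": 0, "x": 0, "y": 0, "z": -3, "spin": 0}, {"gripper": 0, "x": 0, "y": 0, "z": -3, "spin": 0}, {"gripper": 0, "x": 0, "y": 0, "z": -2.5, "spin": 0}, {"gripper": 0, "x": 0, "y": 0, "z": -1.5, "spin": 0}, {"gripper": 0, "x": 0, "y": 0, "z": -0.5, "spin": 0}, {"gripper": 0, "x": 0, "y": 0, "z": 0, "spin": 0}]'

```text
clock: 13.3
position: [0.4623, -0.0166, 0.0992]
ee_rot: [0.536, -0.528, 0.455, -0.478]
wrist_force: [0.1, -0.3, -0.3]
gripper_width: -0.001
```

```bash
python3 -c "
from h import *
st()"
```

```text
t 13.3 W [ 0.4623 -0.0166  0.0992] B [-0.1674  0.0021  0.0992] jaw yaw -1.44 down [ 0.032 -0.013 -0.999] F [ 0.12 -0.27 -0.3 ] g -0.001
[ 0.06  0.47 -0.2   2.15  0.23  0.51 -1.76]
```

Emit:
play_rows --increments '[{"gripper": 0, "x": -0.7, "y": -0.3, "z": -0.5, "spin": 0}, {"gripper": 0, "x": -0.6, "y": -0.1, "z": -1.2, "spin": 0}, {"gripper": 0, "x": -0.1, "y": 0, "z": -1.2, "spin": 0}, {"gripper": 0, "x": 0, "y": 0, "z": -0.4, "spin": 0}, {"gripper": 0, "x": 0, "y": 0, "z": 0, "spin": 0}]'

```text
clock: 13.72
position: [0.4501, -0.0211, 0.0677]
ee_rot: [0.537, -0.526, 0.453, -0.479]
wrist_force: [-0.4, 0.1, 0.2]
gripper_width: -0.0
```

```bash
python3 -c "
from h import *
st()
c=ctrl.capture('side'); crop(c,270,210,120,100,6,'pics/s14.png')"
```

```text
t 13.72 W [ 0.4501 -0.0211  0.0677] B [-0.1801 -0.0008  0.0677] jaw yaw -1.44 down [ 0.037 -0.013 -0.999] F [-0.36  0.09  0.18] g -0.0
[ 0.04  0.52 -0.17  2.2   0.26  0.41 -1.79]
```

View pics/s14.png

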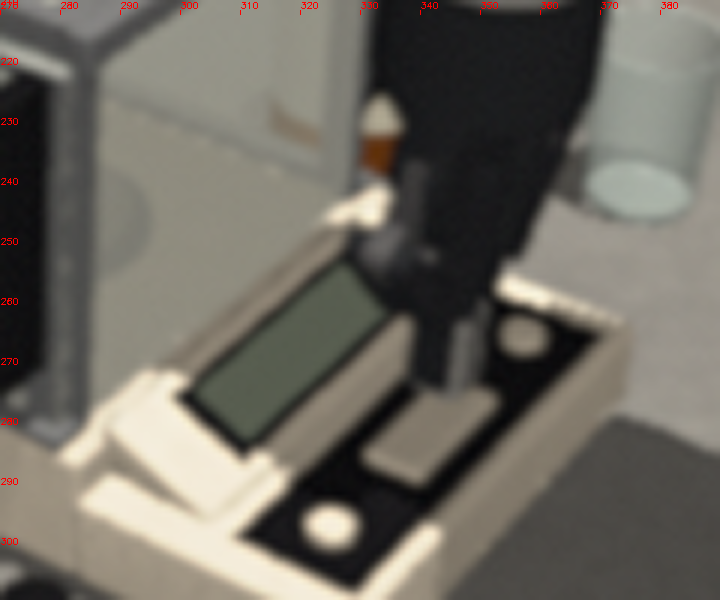

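The fingertips hover just above the tare key, around (345,275). I'll press slowly.

Emit:
play_rows --increments '[{"gripper": 0, "x": 0, "y": 0, "z": -0.5, "spin": 0}, {"gripper": 0, "x": 0, "y": 0, "z": -0.5, "spin": 0}, {"gripper": 0, "x": 0, "y": 0, "z": -0.2, "spin": 0}, {"gripper": 0, "x": 0, "y": 0, "z": 0, "spin": 0}]'

```text
clock: 14.1
position: [0.452, -0.0212, 0.0571]
ee_rot: [0.538, -0.525, 0.452, -0.48]
wrist_force: [0.3, 0.2, -0.6]
gripper_width: 0.003
```

```bash
python3 -c "
from h import *
st()"
```

```text
t 14.1 W [ 0.452  -0.0212  0.0571] B [-0.1782 -0.0011  0.0571] jaw yaw -1.441 down [ 0.042 -0.013 -0.999] F [ 0.31  0.19 -0.63] g 0.003
[ 0.03  0.54 -0.16  2.2   0.27  0.38 -1.8 ]
```

Emit:
play_rows --increments '[{"gripper": 0, "x": -0.25, "y": 0.1, "z": -0.2, "spin": 0}, {"gripper": 0, "x": -0.05, "y": 0, "z": -0.2, "spin": 0}, {"gripper": 0, "x": 0, "y": 0, "z": -0.15, "spin": 0}]'

```text
clock: 14.35
position: [0.4489, -0.0201, 0.0515]
ee_rot: [0.538, -0.525, 0.452, -0.48]
wrist_force: [0.7, 0.0, -0.2]
gripper_width: 0.002
```

Emit:
play_rows --increments '[{"gripper": 0, "x": 0, "y": 0, "z": -0.15, "spin": 0}, {"gripper": 0, "x": 0, "y": 0, "z": -0.15, "spin": 0}]'

```text
clock: 14.52
position: [0.449, -0.0201, 0.0484]
ee_rot: [0.538, -0.525, 0.452, -0.481]
wrist_force: [0.0, -1.0, 3.7]
gripper_width: -0.001
```

```bash
python3 -c "
from h import *
st()"
```

```text
t 14.52 W [ 0.449  -0.0201  0.0484] B [-0.181   0.0004  0.0484] jaw yaw -1.441 down [ 0.042 -0.013 -0.999] F [ 0.01 -1.02  3.68] g -0.001
[ 0.01  0.56 -0.15  2.21  0.28  0.35 -1.81]
```

Force is 3.7 N at z = 48.4 mm, so the key is going down. I'll press to the stop.

Emit:
play_rows --increments '[{"gripper": 0, "x": 0, "y": 0, "z": -0.12, "spin": 0}, {"gripper": 0, "x": 0, "y": 0, "z": -0.12, "spin": 0}]'

```text
clock: 14.68
position: [0.4491, -0.0201, 0.0462]
ee_rot: [0.538, -0.525, 0.452, -0.481]
wrist_force: [-11.9, 2.1, 51.9]
gripper_width: -0.001
```

Emit:
play_rows --increments '[{"gripper": 0, "x": 0, "y": 0, "z": -0.1, "spin": 0}, {"gripper": 0, "x": 0, "y": 0, "z": -0.1, "spin": 0}]'

```text
clock: 14.85
position: [0.4491, -0.0201, 0.0462]
ee_rot: [0.538, -0.525, 0.451, -0.481]
wrist_force: [-12.5, 1.5, 50.7]
gripper_width: -0.003
```

It has hit a hard stop at 51 N on the fingertips, so the key is right down. Release now and move clear.

Emit:
play_rows --increments '[{"gripper": 0, "x": 0, "y": 0, "z": 0.3, "spin": 0}, {"gripper": 0, "x": 0, "y": 0, "z": 1, "spin": 0}, {"gripper": 0, "x": 0, "y": 0, "z": 2, "spin": 0}, {"gripper": 0, "x": 0, "y": 0, "z": 3, "spin": 0}, {"gripper": 0, "x": 0, "y": 0, "z": 3, "spin": 0}, {"gripper": 0, "x": 0, "y": 0, "z": 3, "spin": 0}, {"gripper": 0, "x": 0, "y": 0, "z": 3, "spin": 0}, {"gripper": 0, "x": 0, "y": 0, "z": 3, "spin": 0}, {"gripper": 0, "x": 0, "y": -2, "z": 2, "spin": 0}, {"gripper": 0, "x": 0, "y": -3, "z": 0, "spin": 0}, {"gripper": 0, "x": 0, "y": -4, "z": 0, "spin": 0}, {"gripper": 0, "x": 0, "y": -4, "z": 0, "spin": 0}, {"gripper": 0, "x": 0, "y": -4, "z": 0, "spin": 0}, {"gripper": 0, "x": 0, "y": -4, "z": 0, "spin": 0}, {"gripper": 0, "x": 0, "y": -4, "z": 0, "spin": 0}, {"gripper": 0, "x": 0, "y": -4, "z": 0, "spin": 0}, {"gripper": 0, "x": 0, "y": -3, "z": 0, "spin": 0}, {"gripper": 0, "x": 0, "y": 0, "z": 0, "spin": 0}, {"gripper": 0, "x": 0, "y": 0, "z": 0, "spin": 0}]'

```text
clock: 16.43
position: [0.4427, -0.354, 0.2606]
ee_rot: [0.539, -0.526, 0.448, -0.481]
wrist_force: [1.3, 0.6, 0.2]
gripper_width: 0.0
```

```bash
python3 -c "
from h import *
st()
c=ctrl.capture('side'); crop(c,180,150,200,180,4,'pics/s15.png')
c=ctrl.capture('top'); cv2.imwrite('pics/t15.png',c['pixels'][:,:,::-1]); crop(c,220,90,130,120,6,'pics/t16.png'); crop(c,220,180,130,120,6,'pics/t17.png')"
```

```text
t 16.43 W [ 0.4427 -0.354   0.2606] B [-0.2312 -0.3298  0.2606] jaw yaw -1.434 down [ 0.047 -0.017 -0.999] F [1.26 0.63 0.25] g 0.0
[ 0.64  0.37 -0.09  1.76  0.03  0.96 -0.89]
```

View pics/s15.png

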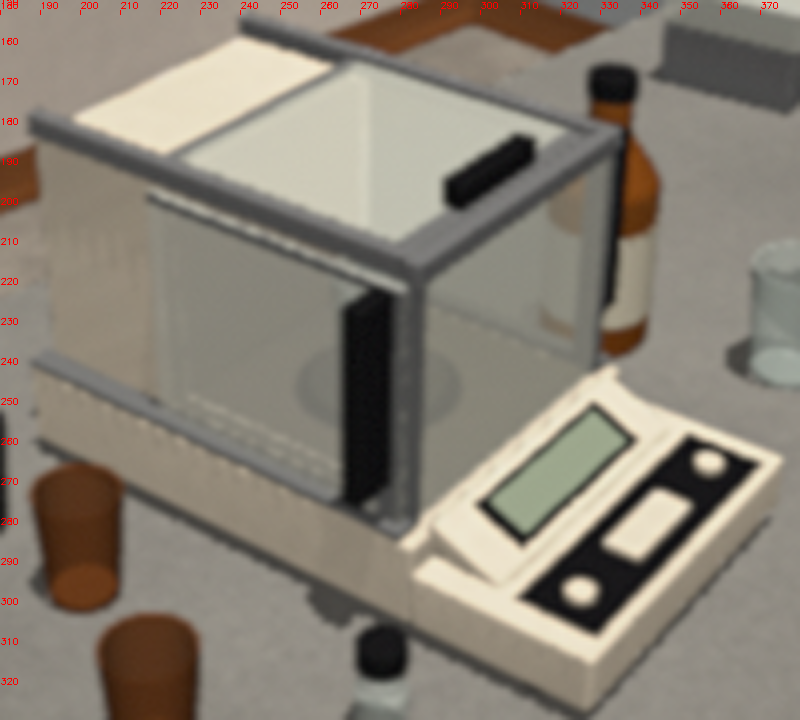

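View pics/t15.png

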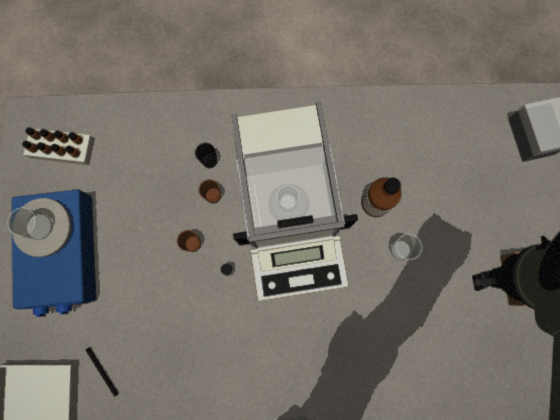

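View pics/t17.png

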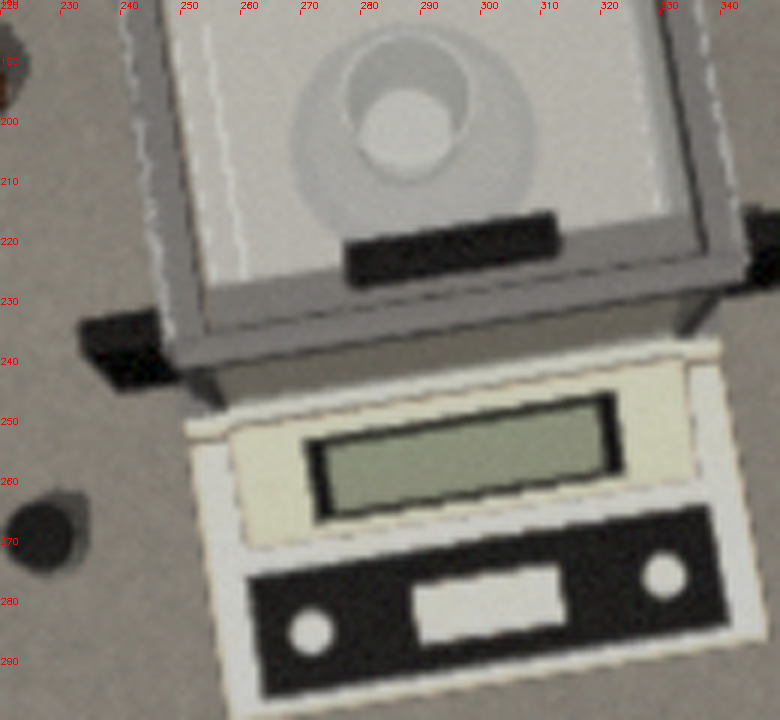

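```bash
python3 -c "
from h import *
c=ctrl.capture('top'); crop(c,325,200,40,40,16,'pics/t18.png'); crop(c,225,215,40,40,16,'pics/t19.png')
for s in (1,-1):
  print(proj(c,[B2W((-.0715,s*.1255,.204)),B2W((-.0845,s*.1255,.204))]).round(1))"
```

```text
[[232.5 233.5]
 [233.3 239.9]]
[[357.3 214. ]
 [358.5 220.4]]
```

View pics/t18.png

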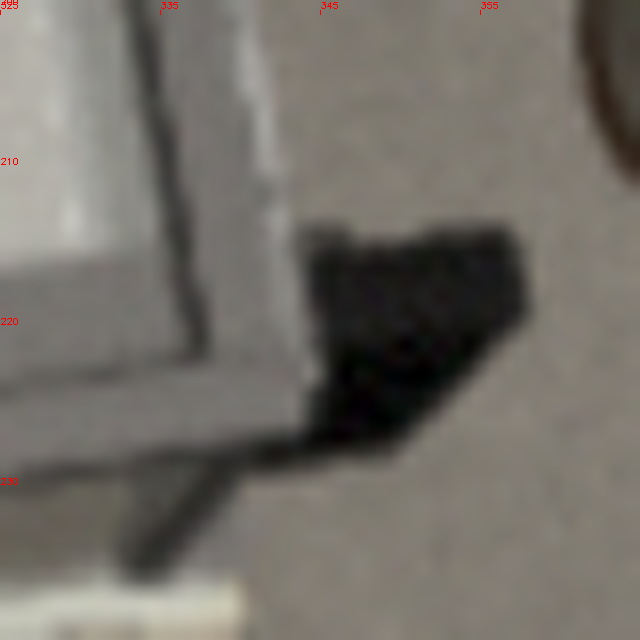

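View pics/t19.png

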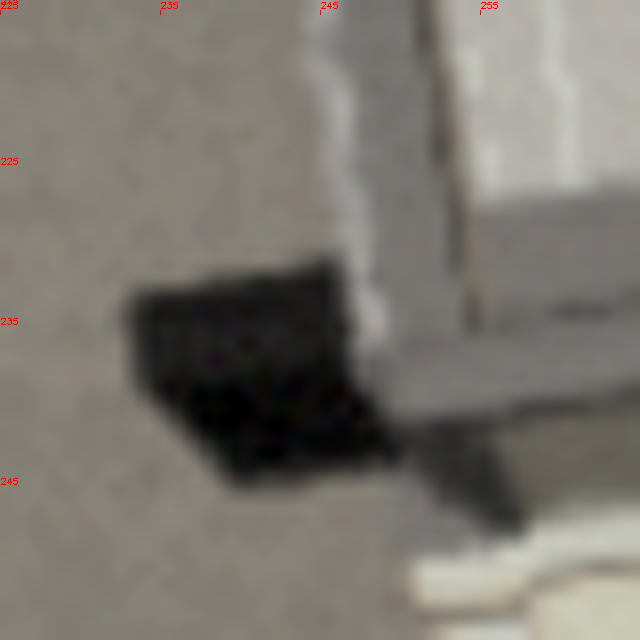

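The right grip's rear corner is at (356.5,214) against (357,214) for fully shut, the left grip is unchanged, the top door is shut and the beaker is in place. Handing in.

```bash
python3 -c "
from rig import ctrl
print(ctrl.hand_in())"
```

```text
the job is handed in; nothing more can be done
None
```

The right-hand door, then the top door, are pushed shut, and after that I pressed the tare key right down and let it go. The job was handed in at about 17 s of the 48 s allowed. No verdict was reported.

- **Doors:** I used the closed fingertips at about 5 cm/s, slowing to about 2 cm/s near the end. Each door met its stop with a short contact force, about 21 N in x for the right and 18 N for the top. In the last pictures the right grip sits at its fully shut position to within a pixel, mirroring the left one. The top pane closes against the front bar with no gap.
- **Tare key:** The key bottomed at a tip height of about 46 mm. The tips were then pressing with about 51 N, well above the 4.7 N needed to hold it down. The 40 N limit is stated for the arm and gripper body, so I took it not to cover the fingertips, but I could not confirm that. The key looks sprung back up; I did not measure its height afterwards.
- **Everything else:** In the last pictures the beaker is on the pan and the left door is shut. The bottle, cup and vial look unmoved, the other keys look untouched, and the arm is clear of the balance.
- **Drift:** While lowering behind the right grip the arm drifted about 14 mm sideways. I corrected that before touching the door.

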